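# Sort the practice corner's stray items into their holders

### The job

Tidy the stray items on the desk into the three grey holders: stand the two eye-drop bottles upright in the bottle rack, one in each pocket; lay the two contact lens cases flat, caps up, in the lens case tray, one in each bay; and lay the pen torch lengthwise in the long undivided tray. Everything must end up resting fully down on the floor of its place.

Things in the scene. Friction and masses are not known exactly. Their poses are not given: they have to be found in the camera images.
- eye_drops_a: white squeeze eye-drop bottle with a screw cap, standing upright; 25 mm diameter and 65 mm tall: body to 45 mm above its foot, narrower cap (16 mm diameter) above. Loose, about 20 g. Origin: centre of its underside, z up. Red cap. The two bottles are of one kind; either may go in either pocket
- eye_drops_c: white squeeze eye-drop bottle with a screw cap, standing upright; 25 mm diameter and 65 mm tall: body to 45 mm above its foot, narrower cap (16 mm diameter) above. Loose, about 20 g. Origin: centre of its underside, z up. White cap. The two bottles are of one kind; either may go in either pocket
- contact_case_1: contact lens case lying flat: oval white base 28 x 62 mm, 7 mm thick, with two round screw caps (26 mm diameter, fixed) side by side on it, 16 mm tall in all. One cap is blue, the other white. Loose, about 20 g. Origin: centre of its underside; y along its length, z up out of the caps. The two cases are of one kind; either may go in either bay
- contact_case_2: contact lens case lying flat: oval white base 28 x 62 mm, 7 mm thick, with two round screw caps (26 mm diameter, fixed) side by side on it, 16 mm tall in all. One cap is red, the other white. Loose, about 20 g. Origin: centre of its underside; y along its length, z up out of the caps. The two cases are of one kind; either may go in either bay
- pen_torch: white pen torch lying flat, a straight smooth stick 137 mm long, 13 mm wide, 15 mm tall with its clip (body 13 mm). Loose, about 35 g. Origin: on the desk side under its middle (the stick runs from y = -68 to +68 mm, its balance point within 5 mm of the origin); y along its length, z up
- bottle_rack: bottle rack: the shortest of the three grey fixed holders, 54 x 104 mm, walls 22 mm high overall and 4 mm thick, floor 4 mm, with two square pockets 46 x 46 mm inside, side by side along y, centres at y = -25 and +25 mm (18 mm deep). Origin: centre of its underside on the desk; y along its length, z up
- case_tray: lens case tray: the widest of the three grey fixed holders, 88 x 168 mm, walls 14 mm high overall and 4 mm thick, floor 4 mm, with two bays side by side along y, each 80 mm (x) by 78 mm (y) inside, centres at y = -41 and +41 mm (10 mm deep). Origin: centre of its underside on the desk; y along its length, z up
- torch_tray: torch tray: the grey fixed holder without a divider, oblong, 74 x 170 mm, walls 14 mm high overall and 4 mm thick, floor 4 mm, one bay 66 mm (x) by 162 mm (y) inside (10 mm deep). Origin: centre of its underside on the desk; y along its length, z up

How it is judged:
By the outcome, as a careful person would: the job done as asked, in the order asked, and still so for the second after the job is handed in, with the robot touching nothing.
It also fails if it takes over 104 s, if anything falls off the work surface, if the arm or the gripper's body presses on something with over 40 N, if the wrist force passes 120 N, or if a joint passes its speed limit or range.

### The arm

A 6-joint arm with a two-finger parallel gripper is mounted at the origin on a cart in front of the work surface, level with it; the furniture and walls round the work are solid. World frame = base frame: x ahead of the robot, y to its left, z up, the work surface at z = 0. Lengths are in mm, angles in rad, forces in N, time in s.
With the tool pointing down it reaches from about 350 to 725 mm from the base axis. Payload 6 kg.
Tool frame: the origin (TCP) lies midway between the tips of the shut fingers; the grasp point (between the pads) lies 19 mm behind it; z points along the fingers, y is the line along which they close (so a half turn about z gives the same grasp; the last joint's range is limited). The gripper opens to 85 mm and grips with 20 to 120 N. Pads are 22 mm wide; open, the fingers measure 114 mm over their backs; the gripper's body (76 mm by 85 mm) begins 54 mm behind the grasp point. The pads swing forward as they close: fully open they stand 13 mm farther back than shut.
Start: joints at [-0.911, 0.04, 0.085, 0, -1.615, -0.334], TCP at [192.048, -568.411, 231.261] pointing down, gripper open.
Joint ranges: [-2.56, 2.56], [-1.29, 2.01], [-1.08, 1.49], [-3.29, 1.98], [-2.81, -0.18], [-2.99, 2.99]. Speed limits (rad/s): [2.57, 2.57, 3.01, 3.14, 3.14, 3.14].

### API

Orientations are given as a rotation vector (axis times angle).
In Python, from cell import get_state, optics, ctrl gives the robot as it stands.
- The arm moves only by the shell command python3 -m crank 'ROWS'. ROWS is JSON, a list of rows, each an object with "dp": the shift along the tool's x, y, z scaled (see below), a list of three; "dr": the turn, a rotation vector about the tool's x, y, z scaled (see below), a list of three; "jaw": the opening, from -1 (shut) to 1 (fully open). A call has 1 to 5 rows; each row is the pose to reach, as a shift and turn from the pose commanded when the call began, along the tool's axes at that moment; what a row does not reach only later rows make up. The controller multiplies each number of a shift by 100 mm and each number of a turn by 120 degrees. A row lasts 1/12 s, in which the tool goes at most 41.7 mm and 7.16 degrees, less where a joint would pass 70% of its speed; a pose out of reach is approached as far as the arm can. A call with a number of a shift or a turn outside -1 to 1 is refused whole. A call with a gripper value outside its range is refused whole. The fingers move at their own pace and stop on an object; the grip force is fixed at half the most. Time passes only in rows, so rows that repeat a pose let the fingers close. It gives the time, the measured TCP pose, the force, the opening and the grip force at its end, in the units of the state.
- get_state(): the state, without advancing time (a new reading comes with each control period).
- optics.capture(name): name is "scene" or "top"; returns a dict with "image" (420x560x3 uint8, red, green, blue), "range_z" (420x560 float32, mm along the optical axis (not along the pixel's ray), 0 where there is no reading), "camera_matrix" (3x3 intrinsics, pixels), "view" (4x4, takes a point from world to camera coordinates). Camera axes: x right, y down, z forward; pixel columns grow to the right and rows downward; lengths in mm; the calibration is good to about 2 mm. A picture is of the moment at which its call begins.
- ctrl.close_job(): hands the job in; it is judged then, once.
The state is a dict: "t": time; "qpos": joint angles; "dq": joint speeds; "joint_torque": joint torques, N m; "tool_pos": TCP position; "eef_rot": TCP orientation; "wrist_force": force on the tool from outside, world axes, zero at the start; "moment": the same for the moment, N m; "width": finger opening in mm; "grasp_force": force on a finger pad.
Only numpy, scipy, OpenCV 4.12 (cv2) and the standard library are available. Lean on these libraries where they do the work, as an engineer would, in place of code of your own. Each camera call takes 0.05 s, during which the arm holds its last target. There are 200 camera calls.

## Working session

There is one attempt and no reset: what is moved stays moved. The work goes in short steps, Python scripts to look and compute and a shell command to move; the robot and the scene stay as the last step left them, time stands still between calls to the robot, and variables do not carry over. Pictures are saved under pics/ and viewed, at most 14 in all, crops included, and the job is handed in when it is done.

```bash
ls; mkdir -p pics
python3 - <<'E'
from cell import get_state, optics, ctrl
import cv2,numpy as np
s=get_state();print(s)
for n in("top","scene"):
    c=optics.capture(n);cv2.imwrite(f"pics/{n}0.png",c["image"][:,:,::-1]);print(n,c["camera_matrix"],c["view"])
    np.savez(f"{n}0.npz",**c)
E
```

```text
pics
{'t': 0.0, 'qpos': array([-9.11285686e-01,  4.08354466e-02,  8.37913670e-02, -4.62500668e-04,
       -1.61553076e+00, -3.33679704e-01]), 'dq': array([ 0.00169892,  0.00093261,  0.00062696,  0.00082904, -0.00062993,
        0.00130239]), 'joint_torque': array([-8.24438539e-04, -3.68205535e+01,  3.47414267e+01,  6.93284735e+00,
       -5.49393852e-03,  1.05072004e-07]), 'tool_pos': array([ 192.00962816, -568.08601324,  230.25502189]), 'eef_rot': array([ 5.09512663e-01, -3.09955192e+00, -2.80162958e-03]), 'wrist_force': array([ 0.32420391, -0.30670362,  0.25253066]), 'moment': array([0.05664305, 0.03187435, 0.0652149 ]), 'grasp_force': 0.0, 'width': 85.27125196834227}
top [[507.79658746   0.         280.13740143]
 [  0.         507.79658746 200.92031233]
 [  0.           0.           1.        ]] [[-1.24079907e-01 -9.92254861e-01 -5.87091392e-03  1.85691124e+02]
 [-9.70218946e-01  1.22560569e-01 -2.08935647e-01  4.93204727e+02]
 [ 2.08036954e-01 -2.02286438e-02 -9.77911769e-01  1.19040817e+03]
 [ 0.00000000e+00  0.00000000e+00  0.00000000e+00  1.00000000e+00]]
scene [[482.93712762   0.         277.87734777]
 [  0.         482.93712762 204.6743895 ]
 [  0.           0.           1.        ]] [[-7.93387079e-01 -6.08703070e-01  4.18517852e-03  4.74606808e+02]
 [-3.68741241e-01  4.75126375e-01 -7.98927296e-01  1.29504283e+02]
 [ 4.84321009e-01 -6.35401842e-01 -6.01413052e-01  8.81457990e+02]
 [ 0.00000000e+00  0.00000000e+00  0.00000000e+00  1.00000000e+00]]
```

View pics/top0.png

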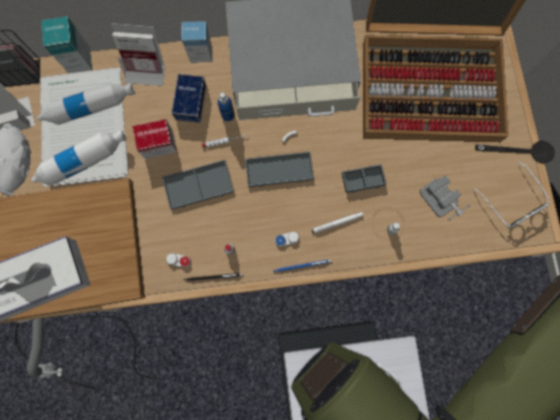

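View pics/scene0.png

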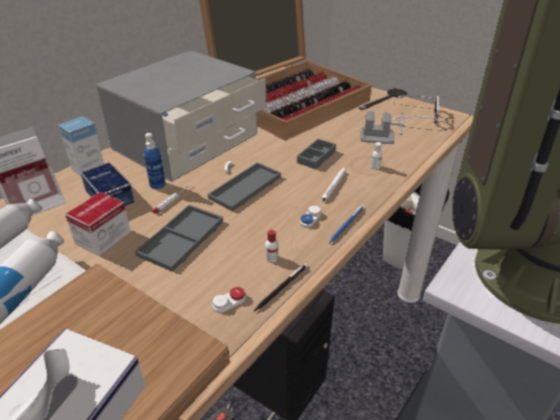

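The top view shows the case tray (200,185), torch tray (280,170), bottle rack (364,179). The loose items are the red case (178,261), red-cap bottle (230,248), blue case (287,240), torch (338,222) and white-cap bottle (394,230). Next I'll measure them.

```bash
cat > h.py <<'E'
import numpy as np,cv2
def cloud(c):
    K=c["camera_matrix"];V=c["view"];z=c["range_z"].astype(float)
    v,u=np.mgrid[:z.shape[0],:z.shape[1]]
    P=np.stack([(u-K[0,2])/K[0,0]*z,(v-K[1,2])/K[1,1]*z,z],-1)
    W=(P-V[:3,3])@V[:3,:3]
    W[z<=0]=np.nan
    return W
def proj(c,p):
    q=c["view"][:3,:3]@np.asarray(p,float)+c["view"][:3,3];q=c["camera_matrix"]@q;return q[:2]/q[2]
E
python3 - <<'E'
from h import *
for n in("top","scene"):
    c=np.load(n+"0.npz");W=cloud(c);img=c["image"]
    t=np.load("top0.npz");Wt=cloud(t)
    for nm,(u,v),r,lo,hi in [("case_r",(178,261),45,5,25),("bott_r",(230,248),28,8,75),("case_b",(287,240),42,5,25),("torch",(338,222),75,5,25),("bott_w",(394,230),28,8,75),("ctray",(200,185),100,8,20),("ttray",(280,170),95,8,20),("rack",(364,179),60,14,30)]:
        p=Wt[v,u]; 
        m=(np.hypot(W[...,0]-p[0],W[...,1]-p[1])<r)&(W[...,2]>lo)&(W[...,2]<hi)
        q=W[m]
        if len(q)<5: print(n,nm,p.round(),len(q));continue
        (cx,cy),(w,h),a=cv2.minAreaRect(q[:,:2].astype(np.float32))
        box=cv2.boxPoints(((cx,cy),(w,h),a));e=[box[1]-box[0],box[2]-box[1]];e=max(e,key=np.linalg.norm)
        print(n,nm,p.round(),len(q),"ctr",round(cx,1),round(cy,1),"mean",q[:,:2].mean(0).round(1),"size",round(w),round(h),"long axis deg",round(np.degrees(np.arctan2(e[1],e[0]))%180,1),"zmax",q[:,2].max().round(1),q[:,2].min().round(1))
    m=(W[...,0]>250)&(W[...,0]<480)&(np.abs(W[...,1])<350)&(abs(W[...,2])<4);print("desk z",np.median(W[...,2][m]))
# ortho top view with z=8 plane: x up 2px/mm
    K=c["camera_matrix"];V=c["view"]
    S=1.3
    # world(x,y)-> ortho px: u=(330-y)*S ; v=(620-x)*S
    A=np.array([[0,-1/S,620],[-1/S,0,330],[0,0,1]])  # px->world x,y,1
    H=K@np.column_stack([V[:3,0],V[:3,1],V[:3,2]*8+V[:3,3]])@A
    o=cv2.warpPerspective(img,H,(800,470),flags=cv2.INTER_CUBIC|cv2.WARP_INVERSE_MAP)
    cv2.imwrite(f"pics/ortho_{n}.png",o[:,:,::-1])
E
```

```text
top case_r [403. 392.   9.] 255 ctr 398.8 398.5 mean [405.4 390.3] size 70 65 long axis deg 68.2 zmax 21.5 5.0
top bott_r [411. 255.  67.] 97 ctr 415.4 259.7 mean [413.6 258.9] size 22 25 long axis deg 142.9 zmax 68.9 11.7
top case_b [422. 117.   2.] 244 ctr 418.7 114.7 mean [424.3 116.7] size 66 53 long axis deg 77.7 zmax 23.2 5.0
top torch [449. -15.  11.] 301 ctr 453.3 -14.7 mean [450.3 -11.8] size 132 139 long axis deg 100.2 zmax 20.9 5.0
top bott_w [ 408. -144.   40.] 117 ctr 412.2 -142.0 mean [ 413.5 -142.3] size 28 27 long axis deg 25.0 zmax 68.7 9.2
top ctray [590. 320.   5.] 572 ctr 571.3 325.6 mean [592.3 325. ] size 135 178 long axis deg 98.2 zmax 19.8 8.0
top ttray [603. 112.   6.] 489 ctr 628.1 113.6 mean [609.5 113.3] size 170 132 long axis deg 89.8 zmax 19.6 8.0
top rack [549. -96.  22.] 295 ctr 554.1 -96.9 mean [553.3 -96.2] size 58 105 long axis deg 94.0 zmax 28.6 14.1
desk z -0.029579420256642563
scene case_r [403. 392.   9.] 494 ctr 403.3 392.8 mean [401.  394.9] size 62 29 long axis deg 71.9 zmax 19.6 5.0
scene bott_r [411. 255.  67.] 329 ctr 410.4 266.0 mean [409.1 267.6] size 23 20 long axis deg 28.9 zmax 68.0 8.2
scene case_b [422. 117.   2.] 280 ctr 422.3 120.1 mean [420.2 123.4] size 28 60 long axis deg 98.2 zmax 19.5 5.1
scene torch [449. -15.  11.] 206 ctr 449.9 -16.3 mean [444.9  -4.6] size 71 130 long axis deg 131.0 zmax 18.4 5.5
scene bott_w [ 408. -144.   40.] 223 ctr 411.6 -141.3 mean [ 410.8 -138.3] size 24 21 long axis deg 56.5 zmax 69.5 8.4
scene ctray [590. 320.   5.] 897 ctr 613.0 330.6 mean [588.3 332.3] size 141 170 long axis deg 99.3 zmax 18.1 8.0
scene ttray [603. 112.   6.] 559 ctr 629.7 115.8 mean [605.5 118.3] size 172 130 long axis deg 89.5 zmax 17.8 8.0
scene rack [549. -96.  22.] 362 ctr 551.0 -94.0 mean [549.9 -92.4] size 57 110 long axis deg 93.4 zmax 26.3 14.0
desk z 0.7586891227948209
```

View pics/ortho_top.png

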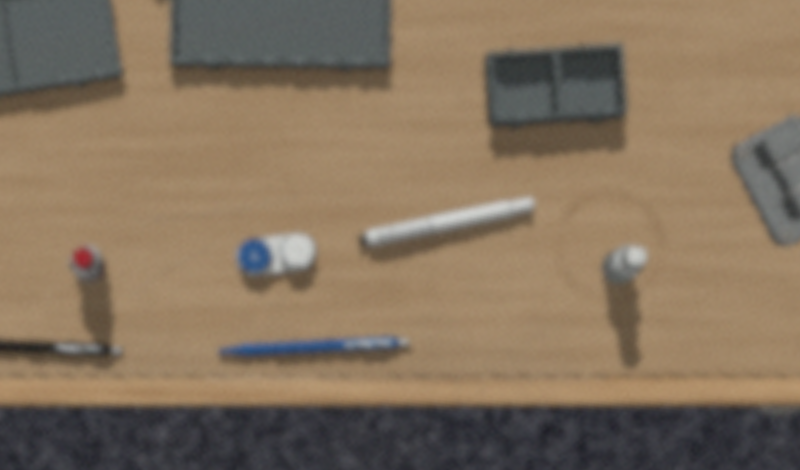

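```bash
cat >> h.py <<'E'
from scipy.optimize import minimize
def shape(name):
    r=lambda w,l,z:[(sx*w/2,sy*l/2,z) for sx in(-1,1) for sy in(-1,1)]
    ci=lambda R,z,y0=0:[(R*np.cos(t),y0+R*np.sin(t),z) for t in np.linspace(0,6.28,25)[:-1]]
    return {"case":[ci(14,0,17)+ci(14,7,17)+ci(14,0,-17)+ci(14,7,-17),ci(13,7,15.5)+ci(13,16,15.5),ci(13,7,-15.5)+ci(13,16,-15.5)],
     "bottle":[ci(12.5,0)+ci(12.5,45),ci(8,45)+ci(8,65)],
     "torch":[r(10,137,0)+r(13,137,6)+r(10,137,13)],
     "rack":[r(54,104,0)+r(54,104,22)],"ctray":[r(88,168,0)+r(88,168,14)],"ttray":[r(74,170,0)+r(74,170,14)]}[name]
def sil(c,name,p,z0=0,S=8):
    m=np.zeros(c["image"].shape[:2],np.uint8);ca,sa=np.cos(p[2]),np.sin(p[2])
    for part in shape(name):
        q=np.array([proj(c,(p[0]+ca*x-sa*y,p[1]+sa*x+ca*y,z+z0)) for x,y,z in part])
        cv2.fillConvexPoly(m,cv2.convexHull((q*256).astype(np.int32).astype(np.float32)).astype(np.int32),255,cv2.LINE_AA,8)
    return m/255.
def mask(c):
    L=cv2.cvtColor(c["image"],cv2.COLOR_RGB2LAB).astype(float);a,b=L[...,1]-128,L[...,2]-128
    return np.clip(np.maximum((11-b)/6,(a-14)/6)+.5,0,1)
def fit(cams,name,p0,z0=0,yaw=True):
    data=[]
    for c in cams:
        s=sil(c,name,p0,z0);roi=cv2.dilate((s>0).astype(np.uint8),np.ones((11,11)))>0
        data.append((c,mask(c),roi))
    f=lambda p:np.mean([1-np.minimum(s,m)[r].sum()/np.maximum(s,m)[r].sum() for c,m,r in data for s in[sil(c,name,p if yaw else (*p[:2],p0[2]),z0)]])
    best=None
    for it in range(2):
        x0=np.array(p0 if best is None else best.x,float)
        sim=np.array([x0,x0+[6,0,0],x0+[0,6,0],x0+[0,0,.12]])
        best=minimize(f,x0,method="Nelder-Mead",options=dict(initial_simplex=sim,xatol=.02,fatol=1e-4))
    return best.x,best.fun
E
cat > m.py <<'E'
from h import *
T=np.load("top0.npz");S=np.load("scene0.npz")
R=np.radians
for nm,k,p in [("case_r","case",(403,393,R(-18))),("case_b","case",(422,120,R(8))),("bott_r","bottle",(410,264,0)),("bott_w","bottle",(411,-141,0)),("torch","torch",(450,-15,R(10))),("rack","rack",(551,-95,R(3.5))),("ctray","ctray",(592,325,R(8))),("ttray","ttray",(605,113,0))]:
    for cams in ([T],[S],[T,S]):
        x,e=fit(cams,k,p,yaw=k!="bottle");print(nm,x[:2].round(1),np.degrees(x[2]).round(1),round(e,3))
    for c in(T,S): 
        pass
mk=(mask(T)*255).astype(np.uint8);cv2.imwrite("pics/mask.png",mk[80:300,120:500].repeat(2,0).repeat(2,1))
E
python3 m.py
```

```text
case_r [404.5 391.9] -18.9 0.077
case_r [402.7 391.9] -18.2 0.084
case_r [403.7 391.6] -20.9 0.096
case_b [424.1 118.2] 6.0 0.051
case_b [421.7 118.6] 7.2 0.095
case_b [423.6 117.6] 5.9 0.097
bott_r [413.5 261.2] 3.0 0.257
bott_r [412.7 261.4] 2.5 0.18
bott_r [413.4 260.6] 2.6 0.218
bott_w [ 413.9 -145.9] 6.8 0.19
bott_w [ 415.9 -151.8] 7.0 0.371
bott_w [ 413.8 -146.4] 3.4 0.294
torch [448.8 -12.4] 12.2 0.124
torch [446.6 -14.4] 12.2 0.252
torch [448.4 -14.9] 12.5 0.23
rack [551.8 -97.1] 3.8 0.095
rack [550.6 -97.9] 5.8 0.118
rack [551.3 -97. ] 4.3 0.114
ctray [591.4 326.6] 8.0 0.052
ctray [589.2 326. ] 8.0 0.078
ctray [590.8 326.5] 8.5 0.07
ttray [604.6 115.8] -0.6 0.052
ttray [602.  111.9] -0.7 0.081
ttray [604.1 115.4] -0.4 0.073
```

View pics/mask.png

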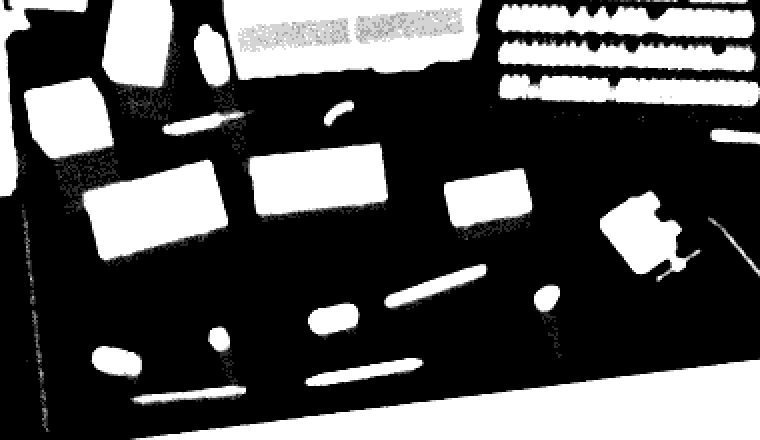

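The mask cleanly separates all the items and holders. I'll check the bottle fits with overlays.

Run:
```python
from h import *
T=np.load("top0.npz");S=np.load("scene0.npz");out=[]
for p in[(413.3,261.2,0),(413,-143.5,0)]:
    row=[]
    for c in(T,S):
        u,v=proj(c,(p[0],p[1],30)).astype(int);im=c["image"].copy()
        k=cv2.resize(im[v-22:v+22,u-30:u+30],None,fx=6,fy=6,interpolation=cv2.INTER_CUBIC)
        s=cv2.resize(sil(c,"bottle",p)[v-22:v+22,u-30:u+30],None,fx=6,fy=6)
        cs,_=cv2.findContours((s>.5).astype(np.uint8),0,1);cv2.drawContours(k,cs,-1,(0,255,0),1);row.append(k)
    out.append(np.hstack(row))
cv2.imwrite("pics/b.png",np.vstack(out)[:,:,::-1])
```

```text
(no output)
```

View pics/b.png

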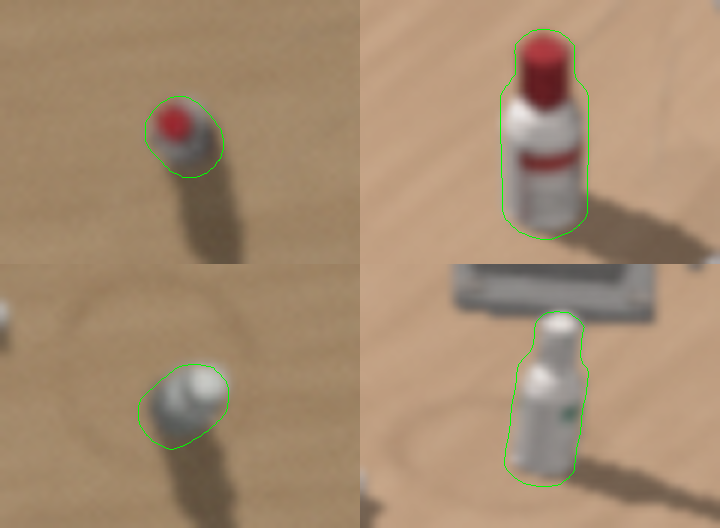

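```bash
python3 -m crank '[{"dp":[0,0,0],"dr":[0,0,-0.3],"jaw":0.2},{"dp":[0,0,0],"dr":[0,0,-0.3],"jaw":0.2},{"dp":[0,0,0],"dr":[0,0,-0.3],"jaw":0.2},{"dp":[0,0,0],"dr":[0,0,-0.3],"jaw":0.2},{"dp":[0,0,0],"dr":[0,0,-0.3],"jaw":0.2}]'
```

```text
t: 0.52
tool_pos: [192.0, -568.2, 230.6]
eef_rot: [-1.446, 2.789, 0.002]
wrist_force: [-0.4, -0.3, 1.0]
width: 51.3
grasp_force: 0.0
```

The overlays are centred to within about 2 mm. The red bottle is at about (413,261) and the white one at about (413.5,-144.5). I'll finish the turn and move over the white bottle.

```bash
python3 -m crank '[{"dp":[0,0,0],"dr":[0,0,-0.293],"jaw":0.2},{"dp":[0,0,0],"dr":[0,0,-0.293],"jaw":0.2},{"dp":[0,0,0],"dr":[0,0,-0.293],"jaw":0.2},{"dp":[0,0,0],"dr":[0,0,-0.293],"jaw":0.2},{"dp":[0,0,0],"dr":[0,0,-0.293],"jaw":0.2}]' | grep -E "pos|rot"
for i in 1 2; do python3 -m crank '[{"dp":[-1,-1,0],"dr":[0,0,0],"jaw":0.2},{"dp":[-1,-1,0],"dr":[0,0,0],"jaw":0.2},{"dp":[-1,-1,0],"dr":[0,0,0],"jaw":0.2},{"dp":[-1,-1,0],"dr":[0,0,0],"jaw":0.2},{"dp":[-1,-1,0],"dr":[0,0,0],"jaw":0.2}]' | grep -E "pos|rot|width"; done
```

```text
tool_pos: [192.0, -568.2, 230.7]
eef_rot: [-2.221, 2.221, 0.002]
tool_pos: [295.0, -466.7, 231.1]
eef_rot: [-2.218, 2.223, 0.0]
width: 51.3
tool_pos: [395.2, -367.6, 230.6]
eef_rot: [-2.218, 2.224, 0.002]
width: 51.3
```

```bash
python3 -m crank '[{"dp":[-1,-0.18,0],"dr":[0,0,0],"jaw":0.2},{"dp":[-1,-0.18,0],"dr":[0,0,0],"jaw":0.2},{"dp":[-1,-0.18,0],"dr":[0,0,0],"jaw":0.2},{"dp":[-1,-0.18,0],"dr":[0,0,0],"jaw":0.2},{"dp":[-1,-0.18,0],"dr":[0,0,0],"jaw":0.2}]' | grep -E "pos|rot"
python3 -m crank '[{"dp":[-1,0,0.5],"dr":[0,0,0],"jaw":0.2},{"dp":[-1,0,0.5],"dr":[0,0,0],"jaw":0.2},{"dp":[-1,0,0.5],"dr":[0,0,0],"jaw":0.2},{"dp":[-1.0,0,0.5],"dr":[0,0,0],"jaw":0.2},{"dp":[-1,0,0.5],"dr":[0,0,0],"jaw":0.2}]' | grep -E "pos|rot|width"
python3 -m crank '[{"dp":[-0.24,0,0.5],"dr":[0,0,0],"jaw":0.2},{"dp":[-0.24,0,0.5],"dr":[0,0,0],"jaw":0.2},{"dp":[-0.24,0,0.5],"dr":[0,0,0],"jaw":0.2},{"dp":[-0.24,0,0.5],"dr":[0,0,0],"jaw":0.2},{"dp":[-0.24,0,0.5],"dr":[0,0,0],"jaw":0.2}]'
```

```text
tool_pos: [411.8, -269.8, 231.4]
eef_rot: [-2.216, 2.227, -0.0]
tool_pos: [412.1, -170.1, 180.7]
eef_rot: [2.215, -2.227, -0.001]
width: 51.1
t: 3.02
tool_pos: [413.5, -147.3, 133.3]
eef_rot: [-2.212, 2.23, -0.004]
wrist_force: [1.2, 0.4, 0.3]
width: 51.4
grasp_force: 0.0
```

```bash
python3 -m crank '[{"dp":[-0.03,0,0.4],"dr":[0,0,0],"jaw":0.2},{"dp":[-0.03,0,0.6],"dr":[0,0,0],"jaw":0.2},{"dp":[-0.03,0,0.8],"dr":[0,0,0],"jaw":0.2},{"dp":[-0.03,0,1],"dr":[0,0,0],"jaw":0.2},{"dp":[-0.03,0,1],"dr":[0,0,0],"jaw":0.2}]'
python3 -m crank '[{"dp":[0,0,0.1],"dr":[0,0,0],"jaw":0.2},{"dp":[0,0,0.1],"dr":[0,0,0],"jaw":-1},{"dp":[0,0,0.1],"dr":[0,0,0],"jaw":-1},{"dp":[0,0,0.1],"dr":[0,0,0],"jaw":-1},{"dp":[0,0,0.1],"dr":[0,0,0],"jaw":-1}]'
```

```text
t: 3.43
tool_pos: [411.2, -143.4, 28.8]
eef_rot: [2.211, -2.228, -0.005]
wrist_force: [-0.5, -0.0, -1.1]
width: 51.2
grasp_force: 0.0
t: 3.85
tool_pos: [413.7, -143.0, 22.9]
eef_rot: [-2.214, 2.227, -0.003]
wrist_force: [-0.5, -0.3, 2.9]
width: 22.2
grasp_force: 59.1
```

```bash
python3 -m crank '[{"dp":[0,0,0],"dr":[0,0,0],"jaw":-1},{"dp":[0,0,-0.2],"dr":[0,0,0],"jaw":-1},{"dp":[0,0,-0.4],"dr":[0,0,0],"jaw":-1},{"dp":[0,0,-0.6],"dr":[0,0,0],"jaw":-1},{"dp":[0,0,-0.6],"dr":[0,0,0],"jaw":-1}]'
python3 -m crank '[{"dp":[-0.05,-0.3,0],"dr":[0,0,0],"jaw":-1},{"dp":[-0.1,-0.6,0],"dr":[0,0,0],"jaw":-1},{"dp":[-0.16,-0.8,0],"dr":[0,0,0],"jaw":-1},{"dp":[-0.21,-1,0],"dr":[0,0,0],"jaw":-1},{"dp":[-0.21,-1,0],"dr":[0,0,0],"jaw":-1}]'
python3 -m crank '[{"dp":[0,-0.2,0],"dr":[0,0,0],"jaw":-1},{"dp":[0,-0.4,0],"dr":[0,0,0],"jaw":-1},{"dp":[0,-0.4,0],"dr":[0,0,0],"jaw":-1},{"dp":[0,-0.4,0],"dr":[0,0,0],"jaw":-1},{"dp":[0,-0.4,0],"dr":[0,0,0],"jaw":-1}]'
python3 - <<'E'
from h import *
from cell import optics
o=[]
for n,uv in(("scene",(345,150)),("top",(370,180))):
    im=optics.capture(n)["image"];o.append(cv2.resize(im[uv[1]-55:uv[1]+55,uv[0]-70:uv[0]+70],None,fx=2.8,fy=2.8,interpolation=cv2.INTER_CUBIC))
cv2.imwrite("pics/p1.png",np.hstack(o)[:,:,::-1])
E
```

```text
t: 4.27
tool_pos: [414.9, -143.1, 85.8]
eef_rot: [-2.212, 2.225, -0.008]
wrist_force: [0.8, -0.1, 0.2]
width: 22.3
grasp_force: 58.9
t: 4.68
tool_pos: [514.9, -121.6, 80.2]
eef_rot: [2.215, -2.227, -0.001]
wrist_force: [-1.1, 0.1, -1.7]
width: 22.4
grasp_force: 59.0
t: 5.1
tool_pos: [552.3, -122.6, 80.9]
eef_rot: [2.214, -2.228, -0.001]
wrist_force: [-0.8, -0.4, 0.1]
width: 22.3
grasp_force: 59.0
```

View pics/p1.png

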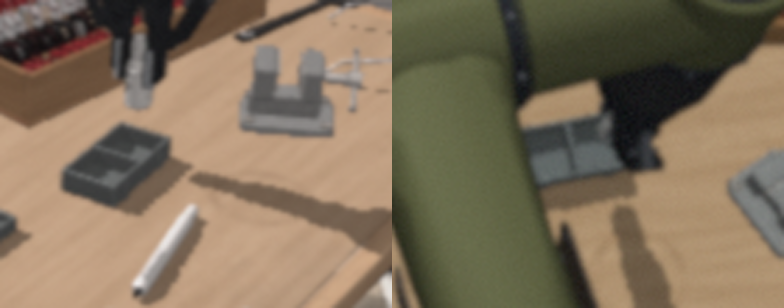

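The bottle hangs upright between the fingers over the right pocket. I'll lower and release it.

```bash
python3 -m crank '[{"dp":[0,0,0.15],"dr":[0,0,0],"jaw":-1},{"dp":[0,0,0.3],"dr":[0,0,0],"jaw":-1},{"dp":[0,0,0.4],"dr":[0,0,0],"jaw":-1},{"dp":[0,0,0.5],"dr":[0,0,0],"jaw":-1},{"dp":[0,0,0.53],"dr":[0,0,0],"jaw":-1}]'
python3 -m crank '[{"dp":[0,0,0.01],"dr":[0,0,0],"jaw":-1},{"dp":[0,0,0.01],"dr":[0,0,0],"jaw":-1},{"dp":[0,0,0.01],"dr":[0,0,0],"jaw":0.1},{"dp":[0,0,0.01],"dr":[0,0,0],"jaw":0.1},{"dp":[0,0,0.01],"dr":[0,0,0],"jaw":0.1}]'
python3 -m crank '[{"dp":[0,0,0],"dr":[0,0,0],"jaw":0.1},{"dp":[0,0,-0.2],"dr":[0,0,0],"jaw":0.1},{"dp":[0,0,-0.5],"dr":[0,0,0],"jaw":0.1},{"dp":[0,0,-0.9],"dr":[0,0,0],"jaw":0.1},{"dp":[0,0,-1],"dr":[0,0,0],"jaw":0.1}]'
```

```text
t: 5.62
tool_pos: [551.8, -122.7, 26.9]
eef_rot: [2.213, -2.227, -0.002]
wrist_force: [-5.7, 1.7, 11.0]
width: 22.0
grasp_force: 60.3
t: 6.03
tool_pos: [553.2, -122.7, 27.8]
eef_rot: [-2.214, 2.228, -0.001]
wrist_force: [-0.4, -0.8, -0.4]
width: 46.7
grasp_force: 0.0
t: 6.45
tool_pos: [555.4, -123.5, 134.6]
eef_rot: [-2.211, 2.224, -0.012]
wrist_force: [0.5, -0.4, 2.4]
width: 47.2
grasp_force: 0.0
```

```bash
for i in 1 2 3; do python3 -m crank '[{"dp":[-0.3,0.1,0],"dr":[0,0,0],"jaw":0.2},{"dp":[-0.6,0.25,0],"dr":[0,0,0],"jaw":0.2},{"dp":[-0.9,0.4,0],"dr":[0,0,0],"jaw":0.2},{"dp":[-1,0.46,0],"dr":[0,0,0],"jaw":0.2},{"dp":[-1,0.46,0],"dr":[0,0,0],"jaw":0.2}]' >/dev/null; done
python3 -m crank '[{"dp":[-0.3,0,0],"dr":[0,0,0],"jaw":0.2},{"dp":[-0.6,0,0],"dr":[0,0,0],"jaw":0.2},{"dp":[-0.84,0,0],"dr":[0,0,0],"jaw":0.2},{"dp":[-0.84,0,0],"dr":[0,0,0],"jaw":0.2},{"dp":[-0.84,0,0],"dr":[0,0,0],"jaw":0.2}]'
python3 - <<'E'
from h import *
from cell import optics
o=[]
for n,uv in(("scene",(345,165)),("top",(370,180))):
    c=optics.capture(n);np.savez(n+"1.npz",**c);im=c["image"];o.append(cv2.resize(im[uv[1]-55:uv[1]+55,uv[0]-70:uv[0]+70],None,fx=2.8,fy=2.8,interpolation=cv2.INTER_CUBIC))
cv2.imwrite("pics/p2.png",np.hstack(o)[:,:,::-1])
E
```

```text
t: 8.12
tool_pos: [418.1, 261.8, 126.9]
eef_rot: [2.214, -2.227, 0.001]
wrist_force: [0.3, -0.3, -0.8]
width: 51.3
grasp_force: 0.0
```

View pics/p2.png

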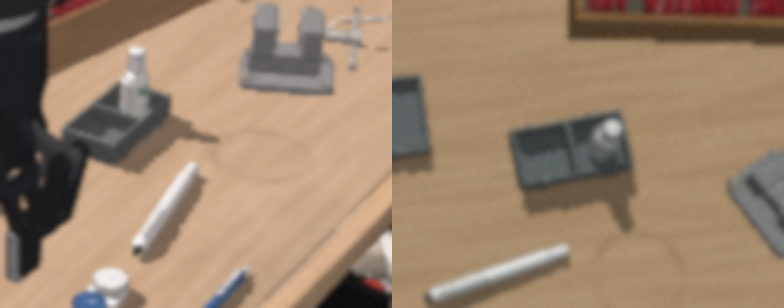

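The white bottle is standing in the right pocket. Next is the red bottle.

```bash
python3 -m crank '[{"dp":[0,0.035,0.3],"dr":[0,0,0],"jaw":0.2},{"dp":[0,0.035,0.6],"dr":[0,0,0],"jaw":0.2},{"dp":[0,0.035,0.8],"dr":[0,0,0],"jaw":0.2},{"dp":[0,0.035,1],"dr":[0,0,0],"jaw":0.2},{"dp":[0,0.035,1],"dr":[0,0,0],"jaw":0.2}]'
python3 -m crank '[{"dp":[0,0,0.03],"dr":[0,0,0],"jaw":0.2},{"dp":[0,0,0.03],"dr":[0,0,0],"jaw":-1},{"dp":[0,0,0.03],"dr":[0,0,0],"jaw":-1},{"dp":[0,0,0.03],"dr":[0,0,0],"jaw":-1},{"dp":[0,0,0.03],"dr":[0,0,0],"jaw":-1}]'
python3 -m crank '[{"dp":[0,0,0],"dr":[0,0,0],"jaw":-1},{"dp":[0,0,-0.2],"dr":[0,0,0],"jaw":-1},{"dp":[0,0,-0.5],"dr":[0,0,0],"jaw":-1},{"dp":[0,0,-0.9],"dr":[0,0,0],"jaw":-1},{"dp":[0,0,-1],"dr":[0,0,0],"jaw":-1}]'
```

```text
t: 8.63
tool_pos: [412.3, 259.1, 23.1]
eef_rot: [2.207, -2.226, -0.001]
wrist_force: [-0.4, -0.8, -0.7]
width: 51.2
grasp_force: 0.0
t: 9.05
tool_pos: [414.7, 262.9, 26.2]
eef_rot: [-2.213, 2.226, -0.0]
wrist_force: [-1.0, -0.5, 5.3]
width: 21.7
grasp_force: 58.9
t: 9.47
tool_pos: [415.9, 263.6, 131.1]
eef_rot: [-2.209, 2.222, -0.002]
wrist_force: [1.1, -0.2, 1.2]
width: 21.8
grasp_force: 59.0
```

```bash
for i in 1 2 3; do python3 -m crank '[{"dp":[0.25,-0.1,0],"dr":[0,0,0],"jaw":-1},{"dp":[0.5,-0.2,0],"dr":[0,0,0],"jaw":-1},{"dp":[0.75,-0.35,0],"dr":[0,0,0],"jaw":-1},{"dp":[1,-0.45,0],"dr":[0,0,0],"jaw":-1},{"dp":[1,-0.45,0],"dr":[0,0,0],"jaw":-1}]' >/dev/null; done
python3 -m crank '[{"dp":[0.2,0,0],"dr":[0,0,0],"jaw":-1},{"dp":[0.33,0,0.2],"dr":[0,0,0],"jaw":-1},{"dp":[0.33,0,0.4],"dr":[0,0,0],"jaw":-1},{"dp":[0.33,0,0.4],"dr":[0,0,0],"jaw":-1},{"dp":[0.33,0,0.4],"dr":[0,0,0],"jaw":-1}]'
python3 -m crank '[{"dp":[0,0,0.05],"dr":[0,0,0],"jaw":-1},{"dp":[0,0,0.05],"dr":[0,0,0],"jaw":-1},{"dp":[0,0,0.05],"dr":[0,0,0],"jaw":-1}]'
```

```text
t: 11.13
tool_pos: [546.0, -71.3, 83.6]
eef_rot: [2.213, -2.227, -0.002]
wrist_force: [0.2, 0.2, 0.8]
width: 21.7
grasp_force: 59.0
t: 11.38
tool_pos: [547.1, -71.1, 80.2]
eef_rot: [-2.215, 2.227, -0.001]
wrist_force: [-0.4, -0.2, 0.7]
width: 21.7
grasp_force: 59.0
```

```bash
python3 -m crank '[{"dp":[0,-0.025,0.15],"dr":[0,0,0],"jaw":-1},{"dp":[0,-0.025,0.3],"dr":[0,0,0],"jaw":-1},{"dp":[0,-0.025,0.4],"dr":[0,0,0],"jaw":-1},{"dp":[0,-0.025,0.48],"dr":[0,0,0],"jaw":-1},{"dp":[0,-0.025,0.48],"dr":[0,0,0],"jaw":-1}]'
python3 -m crank '[{"dp":[0,0,0.02],"dr":[0,0,0],"jaw":-1},{"dp":[0,0,0.02],"dr":[0,0,0],"jaw":-1},{"dp":[0,0,0.02],"dr":[0,0,0],"jaw":-1}]'
```

```text
t: 11.8
tool_pos: [549.2, -71.7, 30.9]
eef_rot: [2.214, -2.228, 0.0]
wrist_force: [-0.4, -0.4, -0.6]
width: 21.9
grasp_force: 59.1
t: 12.05
tool_pos: [549.7, -71.6, 30.3]
eef_rot: [-2.214, 2.228, -0.001]
wrist_force: [-1.9, 0.2, 4.1]
width: 22.2
grasp_force: 59.4
```

```bash
python3 -m crank '[{"dp":[0,0,0],"dr":[0,0,0],"jaw":0.1},{"dp":[0,0,0],"dr":[0,0,0],"jaw":0.1},{"dp":[0,0,-0.2],"dr":[0,0,0],"jaw":0.1},{"dp":[0,0,-0.5],"dr":[0,0,0],"jaw":0.1},{"dp":[0,0,-0.9],"dr":[0,0,0],"jaw":0.1}]' | grep pos
python3 -m crank '[{"dp":[-0.3,0.2,0],"dr":[0,0,0],"jaw":0.2},{"dp":[-0.6,0.4,0],"dr":[0,0,0],"jaw":0.2},{"dp":[-0.9,0.6,0],"dr":[0,0,0],"jaw":0.2},{"dp":[-0.95,0.63,0],"dr":[0,0,0],"jaw":0.2},{"dp":[-0.95,0.63,0],"dr":[0,0,0],"jaw":0.2}]' |grep pos
python3 -m crank '[{"dp":[-0.3,0.2,0],"dr":[0,0,-0.05],"jaw":0.2},{"dp":[-0.6,0.4,0],"dr":[0,0,-0.05],"jaw":0.2},{"dp":[-0.9,0.6,0],"dr":[0,0,-0.05],"jaw":0.2},{"dp":[-0.95,0.63,0.3],"dr":[0,0,-0.05],"jaw":0.2},{"dp":[-0.95,0.63,0.3],"dr":[0,0,-0.05],"jaw":0.2}]'
python3 -m crank '[{"dp":[0,0,0],"dr":[0,0,0],"jaw":0.2},{"dp":[0,0,0],"dr":[0,0,0],"jaw":0.2}]'
python3 - <<'E'
from h import *
from cell import optics
o=[]
for n,uv in(("scene",(345,165)),("top",(320,200))):
    c=optics.capture(n);np.savez(n+"1.npz",**c);im=c["image"];o.append(cv2.resize(im[uv[1]-65:uv[1]+65,uv[0]-70:uv[0]+70],None,fx=2.8,fy=2.8,interpolation=cv2.INTER_CUBIC))
cv2.imwrite("pics/p3.png",np.hstack(o)[:,:,::-1])
E
```

```text
tool_pos: [547.3, -71.7, 117.0]
tool_pos: [486.2, 25.4, 119.7]
t: 13.3
tool_pos: [421.9, 119.7, 85.0]
eef_rot: [2.327, -2.104, -0.005]
wrist_force: [-1.7, 0.0, -2.6]
width: 51.3
grasp_force: 0.0
t: 13.47
tool_pos: [425.3, 118.3, 90.3]
eef_rot: [2.327, -2.111, 0.002]
wrist_force: [0.8, 0.4, 0.5]
width: 51.4
grasp_force: 0.0
```

View pics/p3.png

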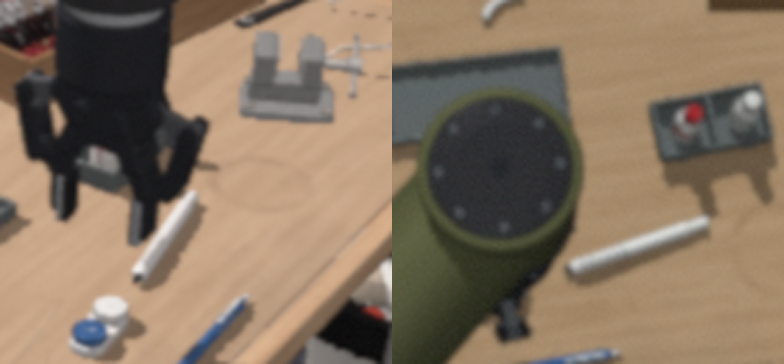

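Both bottles stand in their pockets. Now I'll descend on the blue case.

```bash
python3 -m crank '[{"dp":[0,0.01,0.3],"dr":[0,0,0],"jaw":0.2},{"dp":[0,0.01,0.6],"dr":[0,0,0],"jaw":0.2},{"dp":[0,0.01,0.8],"dr":[0,0,0],"jaw":0.2},{"dp":[0,0.01,0.84],"dr":[0,0,0],"jaw":0.2},{"dp":[0,0.01,0.84],"dr":[0,0,0],"jaw":0.2}]'
python3 -m crank '[{"dp":[0,0,0.01],"dr":[0,0,0],"jaw":0.2},{"dp":[0,0,0.01],"dr":[0,0,0],"jaw":0.2}]'
```

```text
t: 13.98
tool_pos: [423.4, 118.1, 5.0]
eef_rot: [2.325, -2.11, 0.0]
wrist_force: [-0.7, -0.2, 1.4]
width: 51.2
grasp_force: 0.0
t: 14.15
tool_pos: [424.7, 119.5, 6.3]
eef_rot: [-2.326, 2.108, -0.001]
wrist_force: [-0.1, -0.2, -0.6]
width: 51.4
grasp_force: 0.0
```

Close and lift a little.

```bash
python3 -m crank '[{"dp":[0,0,0.02],"dr":[0,0,0],"jaw":0.2},{"dp":[0,0,0.02],"dr":[0,0,0],"jaw":-1},{"dp":[0,0,0.02],"dr":[0,0,0],"jaw":-1},{"dp":[0,0,0.02],"dr":[0,0,0],"jaw":-1},{"dp":[0,0,0.02],"dr":[0,0,0],"jaw":-1}]'
python3 -m crank '[{"dp":[0,0,0],"dr":[0,0,0],"jaw":-1},{"dp":[0,0,-0.2],"dr":[0,0,0],"jaw":-1},{"dp":[0,0,-0.5],"dr":[0,0,0],"jaw":-1},{"dp":[0,0,-0.8],"dr":[0,0,0],"jaw":-1},{"dp":[0,0,-0.8],"dr":[0,0,0],"jaw":-1}]'
python3 - <<'E'
from h import *
from cell import optics
c=optics.capture("scene");np.savez("scene2.npz",**c);u,v=proj(c,(424,118,75)).astype(int)
cv2.imwrite("pics/p4.png",cv2.resize(c["image"][v-50:v+70,u-70:u+70],None,fx=3.5,fy=3.5,interpolation=cv2.INTER_CUBIC)[:,:,::-1])
E
```

```text
t: 14.57
tool_pos: [423.9, 119.3, 3.3]
eef_rot: [-2.327, 2.108, -0.001]
wrist_force: [-0.8, 0.2, 5.1]
width: 25.1
grasp_force: 59.2
t: 14.98
tool_pos: [426.1, 120.2, 88.5]
eef_rot: [-2.322, 2.103, -0.006]
wrist_force: [0.8, 1.0, 0.6]
width: 25.4
grasp_force: 59.0
```

View pics/p4.png

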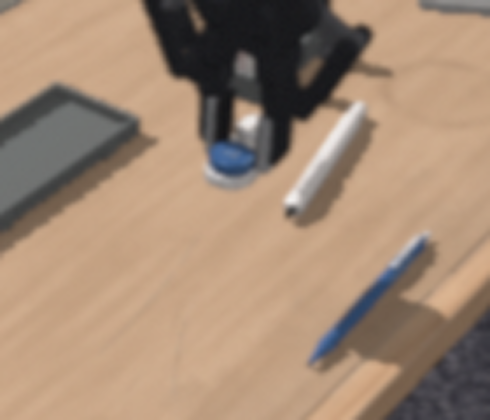

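The case is held level. Carry it to the right bay.

```bash
for i in 1 2; do python3 -m crank '[{"dp":[-0.2,-0.25,0],"dr":[0,0,0],"jaw":-1},{"dp":[-0.4,-0.5,0],"dr":[0,0,0],"jaw":-1},{"dp":[-0.6,-0.75,0],"dr":[0,0,0],"jaw":-1},{"dp":[-0.745,-0.94,0],"dr":[0,0,0],"jaw":-1},{"dp":[-0.745,-0.94,0],"dr":[0,0,0],"jaw":-1}]' |grep -E "pos|force"; done
python3 -m crank '[{"dp":[0,0,0.2],"dr":[0,0,-0.02],"jaw":-1},{"dp":[0,0,0.4],"dr":[0,0,-0.02],"jaw":-1},{"dp":[0,0,0.5],"dr":[0,0,-0.02],"jaw":-1},{"dp":[0,0,0.5],"dr":[0,0,-0.02],"jaw":-1},{"dp":[0,0,0.5],"dr":[0,0,-0.02],"jaw":-1}]'
```

```text
tool_pos: [510.8, 204.1, 79.6]
wrist_force: [-0.7, -1.5, -0.6]
grasp_force: 59.1
tool_pos: [596.8, 287.3, 78.9]
wrist_force: [-1.0, -0.5, -0.8]
grasp_force: 59.2
t: 16.28
tool_pos: [595.4, 285.2, 31.8]
eef_rot: [2.37, -2.059, -0.0]
wrist_force: [0.2, 0.2, -0.3]
width: 25.2
grasp_force: 59.2
```

```bash
python3 -m crank '[{"dp":[0,0,0.1],"dr":[0,0,0],"jaw":-1},{"dp":[0,0,0.18],"dr":[0,0,0],"jaw":-1},{"dp":[0,0,0.21],"dr":[0,0,0],"jaw":-1},{"dp":[0,0,0.22],"dr":[0,0,0],"jaw":-1},{"dp":[0,0,0.22],"dr":[0,0,0],"jaw":-1}]'
python3 -m crank '[{"dp":[0,0,0.015],"dr":[0,0,0],"jaw":-1},{"dp":[0,0,0.015],"dr":[0,0,0],"jaw":-1},{"dp":[0,0,0.015],"dr":[0,0,0],"jaw":-1}]'
```

```text
t: 16.7
tool_pos: [595.7, 285.7, 10.0]
eef_rot: [2.371, -2.06, -0.0]
wrist_force: [0.2, -0.2, -0.4]
width: 25.4
grasp_force: 59.2
t: 16.95
tool_pos: [596.0, 285.9, 9.1]
eef_rot: [-2.371, 2.06, 0.0]
wrist_force: [-0.0, -0.3, -0.1]
width: 25.5
grasp_force: 59.2
```

```bash
python3 -m crank '[{"dp":[0,0,0.015],"dr":[0,0,0],"jaw":-1},{"dp":[0,0,0.015],"dr":[0,0,0],"jaw":-1},{"dp":[0,0,0.015],"dr":[0,0,0],"jaw":-1}]'
```

```text
t: 17.2
tool_pos: [595.9, 285.8, 7.4]
eef_rot: [-2.372, 2.06, 0.0]
wrist_force: [-0.7, 0.3, 1.2]
width: 25.0
grasp_force: 59.2
```

```bash
python3 -m crank '[{"dp":[0,0,0],"dr":[0,0,0],"jaw":0},{"dp":[0,0,0],"dr":[0,0,0],"jaw":0},{"dp":[0,0,0],"dr":[0,0,0],"jaw":0},{"dp":[0,0,-0.3],"dr":[0,0,0],"jaw":0},{"dp":[0,0,-0.7],"dr":[0,0,0],"jaw":0}]'
for i in 1 2; do python3 -m crank '[{"dp":[-0.2,0.25,0],"dr":[0,0,0],"jaw":0.2},{"dp":[-0.4,0.5,0],"dr":[0,0,0],"jaw":0.2},{"dp":[-0.6,0.75,0],"dr":[0,0,0],"jaw":0.2},{"dp":[-0.66,0.88,0],"dr":[0,0,0],"jaw":0.2},{"dp":[-0.66,0.88,0],"dr":[0,0,0],"jaw":0.2}]' |grep pos; done
python3 -m crank '[{"dp":[0,0,0],"dr":[0,0,0.225],"jaw":0.2},{"dp":[0,0,0],"dr":[0,0,0.225],"jaw":0.2},{"dp":[0,0,0],"dr":[0,0,0.225],"jaw":0.2},{"dp":[0,0,0],"dr":[0,0,0.225],"jaw":0.2},{"dp":[0,0,0],"dr":[0,0,0.225],"jaw":0.2}]'
python3 - <<'E'
from h import *
from cell import optics
o=[]
for n,p in(("scene",(500,300,5)),("top",(530,340,5))):
    c=optics.capture(n);np.savez(n+"3.npz",**c);u,v=proj(c,p).astype(int);o.append(cv2.resize(c["image"][v-65:v+65,u-70:u+70],None,fx=2.8,fy=2.8,interpolation=cv2.INTER_CUBIC))
cv2.imwrite("pics/p5.png",np.hstack(o)[:,:,::-1])
E
```

```text
t: 17.62
tool_pos: [593.4, 284.3, 73.1]
eef_rot: [2.365, -2.055, -0.004]
wrist_force: [0.6, 0.5, 0.0]
width: 42.9
grasp_force: 0.0
tool_pos: [497.3, 340.3, 77.8]
tool_pos: [401.4, 393.0, 77.6]
t: 18.87
tool_pos: [404.0, 391.4, 77.4]
eef_rot: [-1.82, 2.561, -0.0]
wrist_force: [-0.7, -0.2, 0.7]
width: 51.4
grasp_force: 0.0
```

View pics/p5.png

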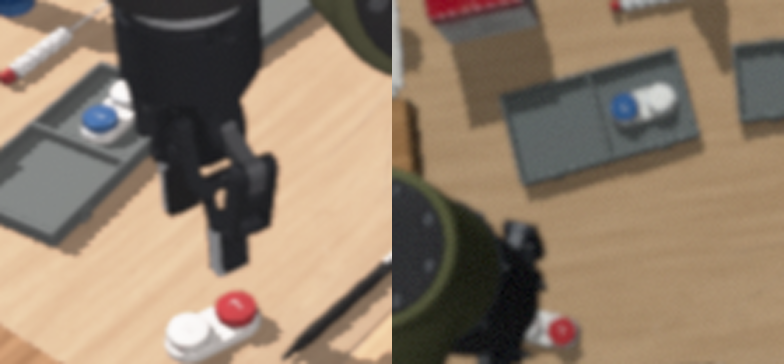

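The blue case lies flat in its bay, and the gripper is aligned above the red case. Pick it up.

```bash
python3 -m crank '[{"dp":[0,0,0.3],"dr":[0,0,0],"jaw":0.05},{"dp":[0,0,0.5],"dr":[0,0,0],"jaw":0.05},{"dp":[0,0,0.7],"dr":[0,0,0],"jaw":0.05},{"dp":[0,0,0.73],"dr":[0,0,0],"jaw":0.05},{"dp":[0,0,0.73],"dr":[0,0,0],"jaw":0.05}]'
python3 -m crank '[{"dp":[0,0,0],"dr":[0,0,0],"jaw":0.05},{"dp":[0,0,0],"dr":[0,0,0],"jaw":-1},{"dp":[0,0,0],"dr":[0,0,0],"jaw":-1},{"dp":[0,0,0],"dr":[0,0,0],"jaw":-1},{"dp":[0,0,0],"dr":[0,0,0],"jaw":-1}]'
python3 -m crank '[{"dp":[0,0,0],"dr":[0,0,0],"jaw":-1},{"dp":[0,0,-0.2],"dr":[0,0,0],"jaw":-1},{"dp":[0,0,-0.5],"dr":[0,0,0],"jaw":-1},{"dp":[0,0,-0.8],"dr":[0,0,0],"jaw":-1},{"dp":[0,0,-0.8],"dr":[0,0,0],"jaw":-1}]'
```

```text
t: 19.38
tool_pos: [403.0, 390.8, 3.1]
eef_rot: [1.826, -2.553, 0.002]
wrist_force: [0.9, -0.9, 1.1]
width: 44.8
grasp_force: 0.0
t: 19.8
tool_pos: [404.5, 393.0, 7.4]
eef_rot: [-1.824, 2.553, 0.0]
wrist_force: [-0.6, -1.1, 5.6]
width: 18.6
grasp_force: 69.4
t: 20.22
tool_pos: [405.7, 394.7, 92.9]
eef_rot: [-1.82, 2.546, 0.005]
wrist_force: [0.7, 1.0, 1.0]
width: 18.8
grasp_force: 66.6
```

Run:
```python
from h import *
from cell import optics
o=[]
for n,p in(("scene",(404,392,75)),("top",(404,392,50))):
    c=optics.capture(n);u,v=proj(c,p).astype(int);u=max(u,70);v=min(v,340);o.append(cv2.resize(c["image"][v-50:v+80,u-70:u+70],None,fx=2.8,fy=2.8,interpolation=cv2.INTER_CUBIC))
cv2.imwrite("pics/p6.png",np.hstack(o)[:,:,::-1])
```

```text
(no output)
```

View pics/p6.png

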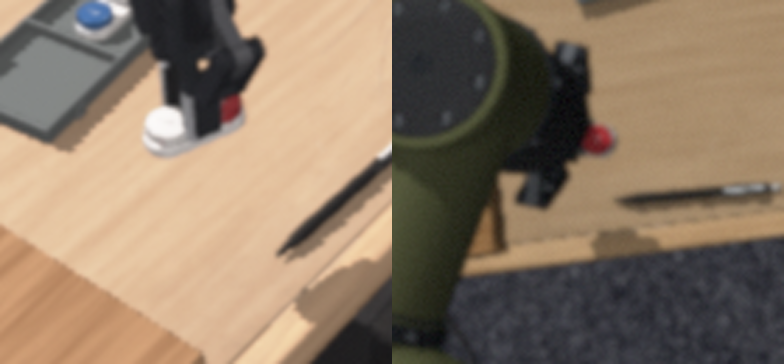

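The red case is held level at its waist. Carry it to the left bay.

```bash
for i in 1 2; do python3 -m crank '[{"dp":[-0.05,-0.25,0],"dr":[0,0,0],"jaw":-1},{"dp":[-0.1,-0.5,0],"dr":[0,0,0],"jaw":-1},{"dp":[-0.15,-0.75,0],"dr":[0,0,0],"jaw":-1},{"dp":[-0.173,-0.895,0],"dr":[0,0,0],"jaw":-1},{"dp":[-0.173,-0.895,0],"dr":[0,0,0],"jaw":-1}]' |grep pos; done
python3 -m crank '[{"dp":[0,0,0],"dr":[0,0,-0.228],"jaw":-1},{"dp":[0,0,0.1],"dr":[0,0,-0.228],"jaw":-1},{"dp":[0,0,0.3],"dr":[0,0,-0.228],"jaw":-1},{"dp":[0,0,0.45],"dr":[0,0,-0.228],"jaw":-1},{"dp":[0,0,0.45],"dr":[0,0,-0.228],"jaw":-1}]' | grep pos
python3 -m crank '[{"dp":[0,0,0],"dr":[0,0,0],"jaw":-1},{"dp":[0,0,0],"dr":[0,0,0],"jaw":-1}]'
```

```text
tool_pos: [495.1, 377.8, 82.6]
tool_pos: [584.9, 365.2, 82.5]
tool_pos: [580.6, 365.4, 34.3]
t: 21.73
tool_pos: [583.6, 366.9, 40.4]
eef_rot: [-2.375, 2.055, -0.001]
wrist_force: [0.1, 0.2, 0.3]
width: 18.7
grasp_force: 66.6
```

```bash
python3 -m crank '[{"dp":[0,0,0.1],"dr":[0,0,0],"jaw":-1},{"dp":[0,0,0.2],"dr":[0,0,0],"jaw":-1},{"dp":[0,0,0.25],"dr":[0,0,0],"jaw":-1},{"dp":[0,0,0.25],"dr":[0,0,0],"jaw":-1},{"dp":[0,0,0.25],"dr":[0,0,0],"jaw":-1}]'
for i in 1 2; do python3 -m crank '[{"dp":[0,0,0.015],"dr":[0,0,0],"jaw":-1},{"dp":[0,0,0.015],"dr":[0,0,0],"jaw":-1},{"dp":[0,0,0.015],"dr":[0,0,0],"jaw":-1}]' | grep -E "pos|wrist"; done
```

```text
t: 22.15
tool_pos: [583.5, 366.2, 13.7]
eef_rot: [2.377, -2.053, -0.0]
wrist_force: [0.3, 0.2, 0.0]
width: 18.6
grasp_force: 66.7
tool_pos: [583.7, 366.5, 13.0]
wrist_force: [-0.0, 0.2, -0.5]
tool_pos: [583.9, 366.7, 11.8]
wrist_force: [0.6, 0.1, 0.6]
```

```bash
for i in 1 2; do python3 -m crank '[{"dp":[0,0,0.015],"dr":[0,0,0],"jaw":-1},{"dp":[0,0,0.015],"dr":[0,0,0],"jaw":-1},{"dp":[0,0,0.015],"dr":[0,0,0],"jaw":-1}]' | grep -E "pos|wrist"; done
```

```text
tool_pos: [584.0, 366.7, 11.4]
wrist_force: [-1.6, 0.5, 6.2]
tool_pos: [584.1, 366.8, 11.3]
wrist_force: [-5.9, -1.2, 12.0]
```

```bash
python3 -m crank '[{"dp":[0,0,0],"dr":[0,0,0],"jaw":0},{"dp":[0,0,0],"dr":[0,0,0],"jaw":0},{"dp":[0,0,0],"dr":[0,0,0],"jaw":0},{"dp":[0,0,-0.3],"dr":[0,0,0],"jaw":0},{"dp":[0,0,-0.7],"dr":[0,0,0],"jaw":0}]'
for i in 1 2 3 4; do python3 -m crank '[{"dp":[0.25,0.13,0],"dr":[0,0,0],"jaw":0},{"dp":[0.5,0.26,0],"dr":[0,0,0],"jaw":0},{"dp":[0.75,0.4,0],"dr":[0,0,0],"jaw":0},{"dp":[0.893,0.472,0],"dr":[0,0,0],"jaw":0},{"dp":[0.893,0.472,0],"dr":[0,0,0],"jaw":0}]' |grep pos; done
python3 -m crank '[{"dp":[0,0,0],"dr":[0,0,-0.035],"jaw":-0.2},{"dp":[0,0,0],"dr":[0,0,-0.035],"jaw":-0.2},{"dp":[0,0,0],"dr":[0,0,-0.035],"jaw":-0.2}]'
python3 - <<'E'
from h import *
from cell import optics
o=[]
for n,p in(("scene",(530,240,5)),("top",(540,270,5))):
    c=optics.capture(n);np.savez(n+"4.npz",**c);u,v=proj(c,p).astype(int);o.append(cv2.resize(c["image"][v-65:v+65,u-70:u+70],None,fx=2.8,fy=2.8,interpolation=cv2.INTER_CUBIC))
cv2.imwrite("pics/p7.png",np.hstack(o)[:,:,::-1])
E
```

```text
t: 23.57
tool_pos: [581.1, 364.5, 72.9]
eef_rot: [2.37, -2.047, -0.003]
wrist_force: [-0.1, 1.3, -0.7]
width: 42.4
grasp_force: 0.0
tool_pos: [549.1, 268.6, 78.2]
tool_pos: [515.6, 174.0, 78.2]
tool_pos: [482.3, 79.3, 78.4]
tool_pos: [448.9, -15.7, 78.5]
t: 25.48
tool_pos: [449.5, -13.7, 78.3]
eef_rot: [-2.451, 1.966, 0.0]
wrist_force: [-0.1, -0.1, -0.7]
width: 34.4
grasp_force: 0.0
```

View pics/p7.png

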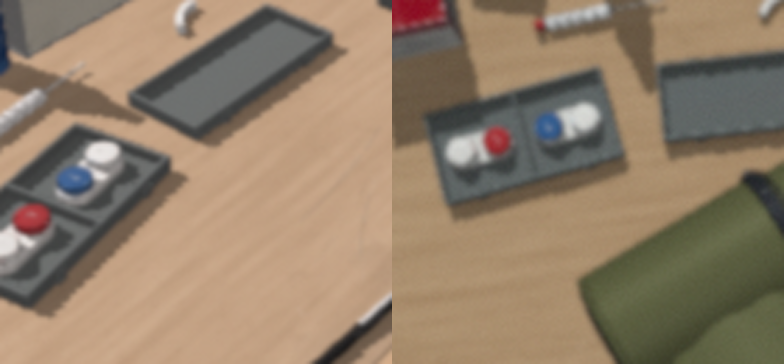

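Both cases lie flat in their bays. Pick up the torch.

```bash
python3 -m crank '[{"dp":[0,0,0.3],"dr":[0,0,0],"jaw":-0.2},{"dp":[0,0,0.5],"dr":[0,0,0],"jaw":-0.2},{"dp":[0,0,0.7],"dr":[0,0,0],"jaw":-0.2},{"dp":[0,0,0.73],"dr":[0,0,0],"jaw":-0.2},{"dp":[0,0,0.73],"dr":[0,0,0],"jaw":-0.2}]'
python3 -m crank '[{"dp":[0,0,0.005],"dr":[0,0,0],"jaw":-0.2},{"dp":[0,0,0.005],"dr":[0,0,0],"jaw":-1},{"dp":[0,0,0.005],"dr":[0,0,0],"jaw":-1},{"dp":[0,0,0.005],"dr":[0,0,0],"jaw":-1},{"dp":[0,0,0.005],"dr":[0,0,0],"jaw":-1}]'
python3 -m crank '[{"dp":[0,0,0],"dr":[0,0,0],"jaw":-1},{"dp":[0,0,-0.2],"dr":[0,0,0],"jaw":-1},{"dp":[0,0,-0.5],"dr":[0,0,0],"jaw":-1},{"dp":[0,0,-0.8],"dr":[0,0,0],"jaw":-1},{"dp":[0,0,-0.8],"dr":[0,0,0],"jaw":-1}]'
```

```text
t: 26.0
tool_pos: [448.3, -14.6, 4.2]
eef_rot: [2.449, -1.963, -0.002]
wrist_force: [-0.2, -0.6, 0.1]
width: 34.1
grasp_force: 0.0
t: 26.42
tool_pos: [450.2, -14.2, 6.5]
eef_rot: [-2.45, 1.963, -0.003]
wrist_force: [-1.3, 0.5, 6.0]
width: 10.6
grasp_force: 60.6
t: 26.83
tool_pos: [452.2, -14.3, 91.6]
eef_rot: [-2.446, 1.959, -0.011]
wrist_force: [1.6, -0.5, 1.0]
width: 10.5
grasp_force: 59.8
```

```bash
for i in 1 2; do python3 -m crank '[{"dp":[-0.13,-0.25,0],"dr":[0,0,0],"jaw":-1},{"dp":[-0.26,-0.5,0],"dr":[0,0,0],"jaw":-1},{"dp":[-0.4,-0.75,0],"dr":[0,0,0],"jaw":-1},{"dp":[-0.463,-0.89,0],"dr":[0,0,0],"jaw":-1},{"dp":[-0.463,-0.89,0],"dr":[0,0,0],"jaw":-1}]' |grep pos; done
python3 -m crank '[{"dp":[0,0,0],"dr":[0,0,0.108],"jaw":-1},{"dp":[0,0,0.1],"dr":[0,0,0.108],"jaw":-1},{"dp":[0,0,0.3],"dr":[0,0,0.108],"jaw":-1},{"dp":[0,0,0.4],"dr":[0,0,0.108],"jaw":-1},{"dp":[0,0,0.4],"dr":[0,0,0.108],"jaw":-1}]' | grep pos
python3 -m crank '[{"dp":[0,0,0],"dr":[0,0,0],"jaw":-1},{"dp":[0,0,0],"dr":[0,0,0],"jaw":-1}]'
python3 - <<'E'
from h import *
from cell import optics
o=[]
for n,p in(("scene",(604,115,30)),("top",(604,115,5))):
    c=optics.capture(n);u,v=proj(c,p).astype(int);o.append(cv2.resize(c["image"][v-65:v+65,u-70:u+70],None,fx=2.8,fy=2.8,interpolation=cv2.INTER_CUBIC))
cv2.imwrite("pics/p8.png",np.hstack(o)[:,:,::-1])
E
```

```text
tool_pos: [527.2, 51.6, 84.1]
tool_pos: [603.7, 115.9, 83.8]
tool_pos: [600.3, 113.7, 41.6]
t: 28.25
tool_pos: [603.0, 114.6, 46.0]
eef_rot: [-2.214, 2.227, -0.001]
wrist_force: [0.5, 0.8, 0.7]
width: 10.9
grasp_force: 59.8
```

View pics/p8.png

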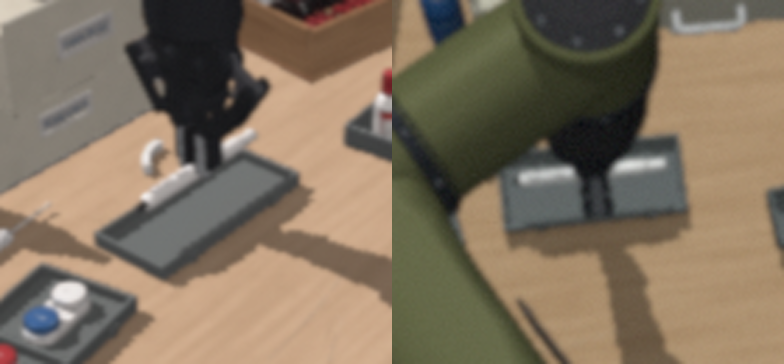

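The torch is centred over the tray and parallel to it. Lower it.

```bash
python3 -m crank '[{"dp":[0,0,0.1],"dr":[0,0,0],"jaw":-1},{"dp":[0,0,0.2],"dr":[0,0,0],"jaw":-1},{"dp":[0,0,0.3],"dr":[0,0,0],"jaw":-1},{"dp":[0,0,0.33],"dr":[0,0,0],"jaw":-1},{"dp":[0,0,0.33],"dr":[0,0,0],"jaw":-1}]' | grep -E "pos|wrist"
for i in 1 2; do python3 -m crank '[{"dp":[0,0,0.015],"dr":[0,0,0],"jaw":-1},{"dp":[0,0,0.015],"dr":[0,0,0],"jaw":-1},{"dp":[0,0,0.015],"dr":[0,0,0],"jaw":-1}]' | grep -E "pos|wrist"; done
```

```text
tool_pos: [602.0, 114.5, 10.7]
wrist_force: [0.4, -0.3, -0.5]
tool_pos: [602.5, 114.6, 10.5]
wrist_force: [-2.5, -0.2, 4.9]
tool_pos: [602.7, 114.6, 10.5]
wrist_force: [-7.0, -0.7, 11.2]
```

Contact. Release, retreat, and check.

```bash
python3 -m crank '[{"dp":[0,0,0],"dr":[0,0,0],"jaw":-0.4},{"dp":[0,0,0],"dr":[0,0,0],"jaw":-0.4},{"dp":[0,0,0],"dr":[0,0,0],"jaw":-0.4},{"dp":[0,0,-0.3],"dr":[0,0,0],"jaw":-0.4},{"dp":[0,0,-0.7],"dr":[0,0,0],"jaw":-0.4}]'
python3 -m crank '[{"dp":[0,0.2,-1],"dr":[0,0,0],"jaw":-0.4},{"dp":[0,0.4,-1],"dr":[0,0,0],"jaw":-0.4},{"dp":[0,0.8,-1],"dr":[0,0,0],"jaw":-0.4},{"dp":[0,1,-1],"dr":[0,0,0],"jaw":-0.4},{"dp":[0,1,-1],"dr":[0,0,0],"jaw":-0.4}]' | grep pos
python3 -m crank '[{"dp":[0,0.4,0],"dr":[0,0,0],"jaw":-0.4},{"dp":[0,0.8,0],"dr":[0,0,0],"jaw":-0.4},{"dp":[0,1,0],"dr":[0,0,0],"jaw":-0.4},{"dp":[0,1,0],"dr":[0,0,0],"jaw":-0.4},{"dp":[0,1,0],"dr":[0,0,0],"jaw":-0.4}]' | grep pos
python3 - <<'E'
from h import *
from cell import optics
o=[]
for n,p in(("scene",(590,130,5)),("top",(590,130,5))):
    c=optics.capture(n);np.savez(n+"5.npz",**c);W=cloud(c);u,v=proj(c,p).astype(int);o.append(cv2.resize(c["image"][v-75:v+75,max(u-133,0):u+133],(798,300) if 0 else (532,300),interpolation=cv2.INTER_CUBIC))
    for nm,q,r in(("torch",(603,114.6),8),("case_b",(596,286),12),("case_r",(584,367),12),("bw",(553,-122),6),("br",(549.5,-72),6)):
        m=np.hypot(W[...,0]-q[0],W[...,1]-q[1])<r;print(n,nm,np.nanpercentile(W[...,2][m],[50,90]).round(1))
cv2.imwrite("pics/p9.png",np.vstack(o)[:,:,::-1])
E
```

```text
t: 29.68
tool_pos: [599.8, 113.7, 74.3]
eef_rot: [2.208, -2.223, -0.007]
wrist_force: [1.4, 0.6, 0.4]
width: 25.7
grasp_force: 0.0
tool_pos: [500.2, 115.5, 182.2]
tool_pos: [402.3, 116.3, 179.0]
scene torch [15.5 18.3]
scene case_b [13.9 20.6]
scene case_r [17.8 20.8]
scene bw [60.9 70.9]
scene br [59.5 59.5]
top torch nan
top case_b [15.9 21.4]
top case_r [14.9 21. ]
top bw [60.5 69. ]
top br [66.2 72. ]
  return np.nanmean(a, axis, out=out, keepdims=keepdims)
```

View pics/p9.png

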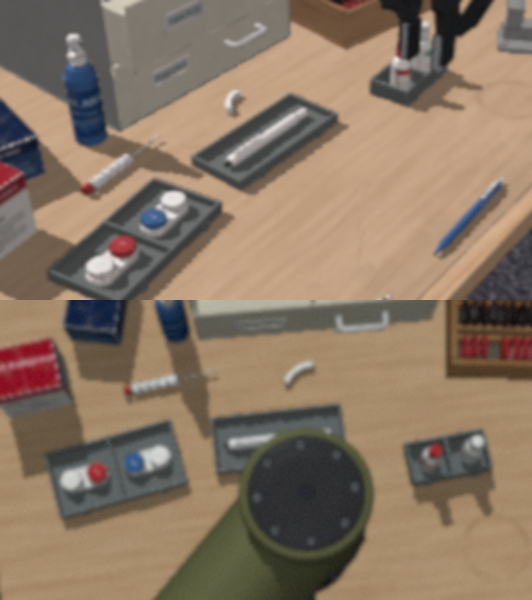

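All five items are in place: the bottles are upright, the cases lie flat with caps up, the torch is flat, and the gripper is clear. Handing in.

```bash
python3 -c "
from cell import ctrl
print(ctrl.close_job())"
```

```text
the job is handed in; nothing more can be done
None
```

The job is handed in, no verdict returned: both bottles stand upright in the rack, both lens cases lie flat with caps up in their bays, and the torch lies lengthwise in its tray, all at about 31 s of the 104 s allowed.

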